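# Press the lid home on the pill case

## Task

Put the loose white lid on the blue pill case and press it down until it is fully home, level and flush with the case's rim at both ends, then let go of it. Leave the other things on the table where they are.

Things in the scene. Friction and masses are not known exactly. Their poses are not given: they have to be found in the camera images.
- case_mouth (a point): Centre of the opening of the blue plastic pill case, at rim height, 45 mm above the table; z up. The case is fixed to the table. Outside: 172 mm along x, 112 mm along y, 45 mm high; walls 6 mm, opening 160 x 100 mm. A fixed ledge 12 mm below the rim is the lid's seat. A lid just laid in the opening rests on two raised seal bars, 5 to 8 mm too high, until each end is pressed down.
- seal_a (a joint): How far (m) the black seal bar at the +x end of the case's opening is pushed down: 0 = top 8 mm above the lid's seat, 0.008 = level with the seat (fully down). The bar is 80 mm long along y, 72 mm from the opening's centre. It slides straight down with about 7 N of friction (some 2 N more at 20 mm/s) and stays where it is left; it starts at 0 to 0.003.
- seal_b (a joint): The same for the seal bar at the -x end; the two often start unequal.
- lid_grip (a point): Centre of the blue grip ridge of the loose lid, 12 mm above the lid plate's top, 24 mm above its underside, 12 mm below the ridge's top; z up. The ridge is 70 mm along x, 16 mm wide along y, 24 mm high, on the middle of the plate. The lid starts lying flat, right way up, on a bamboo tray 210 x 150 x 10 mm fixed to the table.
- lid: The loose lid: a white plastic plate 154 mm along x, 94 mm along y, 12 mm thick (3 mm of play all round in the case's opening), with the blue ridge on top; about 120 g; the same when turned half round. Seated, its plate's top is flush with the case's rim. Origin: centre of the plate's underside; axes as lid_grip.
- lid_mark_a (a point): Centre of an orange spot, 22 mm wide, on the top face of the lid's plate, 58 mm from its middle along the lid's +x: a place to press.
- lid_mark_b (a point): The same orange spot at the other end, 58 mm from the middle along the lid's -x.
- mug: White ceramic mug, 82 mm wide, 95 mm tall; a bystander, to be left alone. Origin: centre of its underside.
- jar: Empty glass jar with a steel screw-top lid, 84 mm wide, 115 mm tall; a bystander, to be left alone. Origin: centre of its underside.
- depressor: Flat stainless steel tongue depressor, 150 x 18 x 3 mm, lying flat; a bystander, to be left alone. Origin: centre of its underside.
- pill_bottle: Small amber bottle, 48 mm wide, 85 mm tall; a bystander, to be left alone. Origin: centre of its underside.
- bowl: Blue ceramic bowl, 120 mm wide, 65 mm tall; a bystander, to be left alone. Origin: centre of its underside.
Mind the look-alikes: they are no part of the job. There is more than one size of the lid; the job needs the middle-sized.

How it is judged:
By the outcome, as a careful person would: the job done as asked, in the order asked, and still so for the second after the job is handed in, with the robot touching nothing.
It also fails if it takes over 50 s, if anything falls off the work surface, if the arm or the gripper's body presses on something with over 40 N, if the wrist force passes 120 N, or if a joint passes its speed limit or range.

## Robot

A 6-joint arm with a two-finger parallel gripper is mounted at the origin on the work surface. World frame = base frame: x ahead of the robot, y to its left, z up, the work surface at z = 0. Lengths are in mm, angles in rad, forces in N, time in s.
With the tool pointing down it reaches from about 325 to 875 mm from the base axis. Payload 4.4 kg.
Tool frame: the origin (TCP) lies on the centre line of the jaws, within the pads' length; the fingertips stand ahead of it and the grasp point (between the pads) lies 6 mm ahead of it (ctrl.tcp_to_tips is the z of the fingertips in the tool frame, in mm); z points along the fingers, y is the line along which they close (so a half turn about z gives the same grasp; the last joint's range is limited). The gripper opens to 85 mm and grips with 20 to 120 N. Pads are 22 mm wide; open, the fingers measure 114 mm over their backs; the gripper's body (76 mm by 85 mm) begins 54 mm behind the grasp point. The pads swing forward as they close: fully open they stand 13 mm farther back than shut.
Start: joints at [1.065, 0.207, 1.542, -0, 1.393, -0.15], TCP at [200.305, 538.985, 256.282] pointing down, gripper open.
Joint ranges: [-2.73, 2.73], [-0.86, 2.22], [0.23, 2.46], [-1.11, 4.25], [0.08, 2.63], [-2.82, 2.82]. Speed limits (rad/s): [2.79, 2.79, 3.14, 3.14, 3.14, 3.14].

## Interface

Orientations are given as a 3x3 rotation matrix whose columns are the frame's x, y, z axes.
In Python, from plant import ctrl, sensors, optics gives the robot as it stands. Calls block until the motion is done:
- ctrl.move_ptp(position, orientation): joint-space move of the TCP to a pose.
- ctrl.move_l(position, rot=None, vel=150, threshold=None): straight line of the TCP; rot=None keeps the orientation; vel is the mean speed in mm/s. With threshold (N) it stops when the force on the tool has changed by that much, and returns True; else False.
- ctrl.set_joints(angles): joint-space move.
- ctrl.gripper_to(opening, force=None): finger opening in mm; force is the grip in N (None keeps the last); returns when the fingers have stopped.
- ctrl.hold(seconds).
- ctrl.solve_ik(position, orientation): joint angles nearest the present ones, or None.
- sensors.read_state(): the state.
- optics.grab_frame(name): name is "scene" or "top"; returns (picture, depth): 384x512x3 uint8, red, green, blue; 384x512 float32, mm along the optical axis (not along the pixel's ray), 0 where there is no reading.
- optics.camera_params(name): a dict with "mtx" (3x3 intrinsics, pixels), "R" (3x3) and "t" (3): a world point X has camera coordinates R X + t. Camera axes: x right, y down, z forward; pixel columns grow to the right and rows downward; lengths in mm; the calibration is good to about 2 mm. A picture is of the moment at which its call begins. camera_params takes no time and is no camera call.
A pose or a line that the arm cannot do raises ctrl.MotionError and nothing moves.
- ctrl.finish_job(): hands the job in; it is judged then, once.
The state is a dict: "t": time; "q": joint angles; "qvel": joint speeds; "tau": joint torques, N m; "eef_pos": TCP position; "eef_rot": TCP orientation; "force": force on the tool from outside, world axes, zero at the start; "wrist_torque": the same for the moment, N m; "grip_width": finger opening in mm; "grasp_force": force on a finger pad.
Only numpy, scipy, OpenCV 4.12 (cv2) and the standard library are available. Lean on these libraries where they do the work, as an engineer would, in place of code of your own. Each camera call takes 0.05 s, during which the arm holds its last target. There are 200 camera calls.

## Working session

There is one attempt and no reset: what is moved stays moved. The work goes in short steps, each a Python script; the robot and the scene stay as the last script left them, time stands still between calls to the robot, and variables do not carry over. Pictures are saved under pics/ and viewed, at most 10 in all, crops included, and the job is handed in when it is done.

```bash
mkdir -p pics
cat > h.py <<'E'
import numpy as np, cv2
from plant import ctrl, sensors, optics
def grab(n,fn=None):
    im,d=optics.grab_frame(n)
    if fn: cv2.imwrite('pics/'+fn,im[:,:,::-1]); 
    np.savez('last_%s.npz'%n,im=im,d=d)
    return im,d
def xyz(n,d):
    p=optics.camera_params(n);K=p['mtx'];v,u=np.indices(d.shape)
    c=np.stack([(u-K[0,2])/K[0,0]*d,(v-K[1,2])/K[1,1]*d,d],-1)
    return (c-p['t'])@p['R']
E
python3 - <<'E'
from h import *
a,d=grab('scene');b,e=grab('top')
cv2.imwrite('pics/a.png',cv2.resize(a,(800,600))[:,:,::-1]);cv2.imwrite('pics/b.png',cv2.resize(b,(800,600))[:,:,::-1])
for n in('scene','top'):
    p=optics.camera_params(n);print(n,-p['R'].T@p['t'],p['mtx'][0,0],p['R'].round(2).tolist())
print(ctrl.tcp_to_tips,sensors.read_state()['t'])
E
```

```text
scene [1082.51985728  669.67364772 1333.15137937] 467.5529357142948 [[-0.75, 0.67, 0.01], [0.55, 0.63, -0.55], [-0.37, -0.4, -0.84]]
top [ 201.17093801   62.54654695 1685.82593575] 428.7122325564523 [[0.02, -1.0, -0.0], [-0.98, -0.02, -0.2], [0.2, 0.01, -0.98]]
25.0 0.1
```

View pics/a.png

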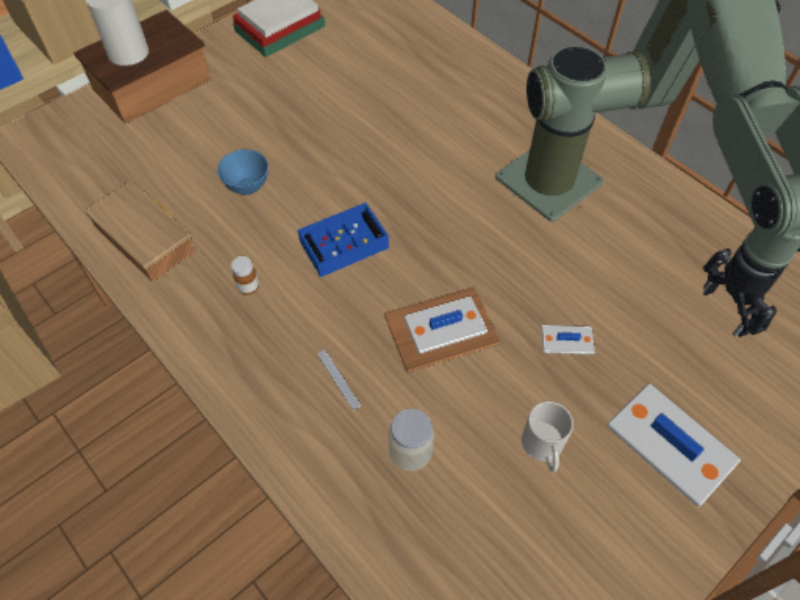

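View pics/b.png

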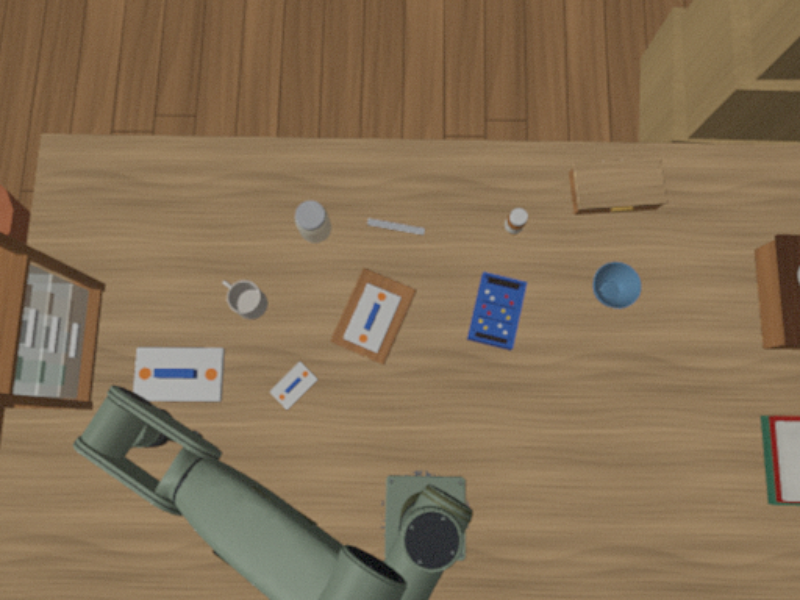

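The scene picture shows three lids: a large one at (675,440), a small one at (568,339), and one on the tray at (446,323). The tray lid is the middle-sized one. The case is at (343,240). Next I'll take a close crop and measure both.

```bash
cat >> h.py <<'E'
def ray(n,u,v,z):
    p=optics.camera_params(n);R=p['R'];c=-R.T@p['t']
    r=R.T@np.linalg.solve(p['mtx'],[u,v,1.]);return c+r*(z-c[2])/r[2]
def hsv(im): return cv2.cvtColor(im,cv2.COLOR_RGB2HSV)
def lidpose(n,im,box,z):
    """orange spots in box at plate-top height z -> centre, yaw, length"""
    x0,y0,x1,y1=box;H=hsv(im).astype(int);m=((H[...,0]>4)&(H[...,0]<17)&(H[...,1]>190)&(H[...,2]>170)).astype(np.uint8)
    k=np.zeros_like(m);k[y0:y1,x0:x1]=m[y0:y1,x0:x1]
    c,l,s,ce=cv2.connectedComponentsWithStats(k);i=np.argsort(-s[1:,4])[:2]+1
    P=[ray(n,*ce[j],z) for j in i];dd=P[0]-P[1]
    return (P[0]+P[1])/2,np.arctan2(dd[1],dd[0])%np.pi,np.linalg.norm(dd),s[i,4]
def casepose(n,im,d,box):
    x0,y0,x1,y1=box;X=xyz(n,d)[y0:y1,x0:x1].reshape(-1,3);H=hsv(im)[y0:y1,x0:x1].reshape(-1,3).astype(int)
    m=(abs(H[:,0]-112)<12)&(H[:,1]>120)&(abs(X[:,2]-45)<6)
    z=np.median(X[m,2]);P=X[m][:,:2].astype(np.float32)
    return cv2.minAreaRect(P),z,m.sum()
E
python3 - <<'E'
from h import *
S=np.load('last_scene.npz');T=np.load('last_top.npz')
s=.64
print(lidpose('scene',S['im'],(255,188,320,228),22),lidpose('top',T['im'],(220,180,260,225),22))
print(casepose('scene',S['im'],S['d'],(185,125,255,180)),casepose('top',T['im'],T['d'],(292,165,345,230)))
a=cv2.resize(S['im'][120:245,180:330],None,fx=5,fy=5,interpolation=cv2.INTER_CUBIC)[:600]
cv2.imwrite('pics/c.png',a[:,:,::-1])
b=cv2.resize(T['im'][160:240,205:345],None,fx=5.6,fy=5.6,interpolation=cv2.INTER_CUBIC)[:, :800]
cv2.imwrite('pics/d.png',b[:,:,::-1])
X=xyz('scene',S['d']);print('z lid',X[200:215,270:275,2].round().astype(int).tolist())
E
```

```text
(array([483.10021267, 138.95185047,  22.        ]), np.float64(2.711795105113971), np.float64(116.03140648152085), array([5, 2], dtype=int32)) (array([481.53840732, 139.23947568,  22.        ]), np.float64(2.7482112836901673), np.float64(114.26060013768647), array([5, 3], dtype=int32))
(((504.4240417480469, -171.93643188476562), (116.79047393798828, 172.0107879638672), 76.57527160644531), np.float64(43.200821742449236), np.int64(297)) (((500.28424072265625, -173.0504913330078), (108.43073272705078, 171.7906951904297), 77.2055435180664), np.float64(43.82676836285215), np.int64(187))
z lid [[21, 22, 21, 20, 27], [23, 22, 24, 19, 22], [24, 25, 19, 24, 27], [23, 21, 25, 21, 18], [22, 16, 21, 22, 23], [18, 26, 18, 19, 18], [25, 18, 21, 20, 18], [19, 21, 21, 16, 21], [15, 19, 21, 19, 21], [24, 21, 21, 25, 25], [20, 15, 20, 19, 23], [19, 24, 26, 18, 22], [22, 17, 23, 20, 22], [27, 21, 25, 16, 22], [20, 27, 22, 18, 16]]
```

View pics/c.png

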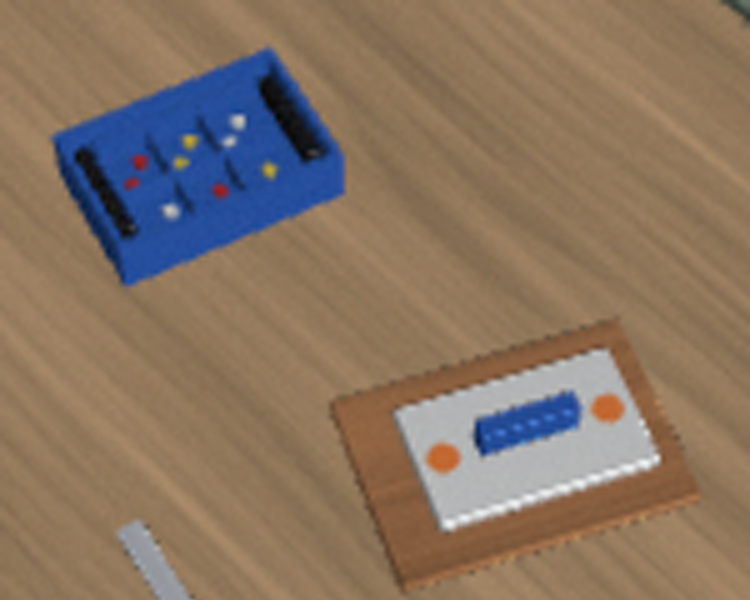

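View pics/d.png

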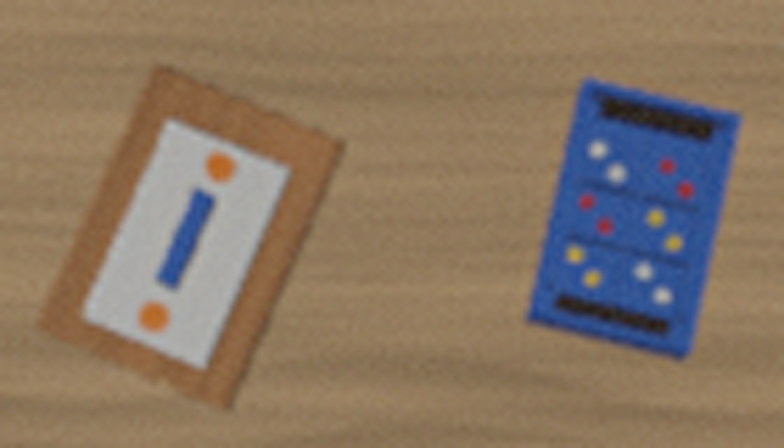

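```bash
cat >> h.py <<'E'
from scipy.optimize import least_squares
def proj(n,X):
    p=optics.camera_params(n);c=(X@p['R'].T+p['t'])@p['mtx'].T;return c[:,:2]/c[:,2:]
def silfit(n,im,kind,box,p0,z=None):
    """silhouette support-function fit; kind 'case' or 'lid'; p0=(x,y,yaw)"""
    x0,y0,x1,y1=box;f=4
    H=cv2.resize(hsv(cv2.cvtColor(cv2.resize(im[y0:y1,x0:x1],None,fx=f,fy=f,interpolation=cv2.INTER_CUBIC),cv2.COLOR_RGB2RGBA)[:,:,:3]),None,fx=1,fy=1).astype(int)
    h,s,v=H[...,0],H[...,1],H[...,2]
    if kind=='case': m=(abs(h-112)<14)&(s>110); L,W,z0,z1=172,112,0,45
    else: m=((s<60)&(v>110)); L,W,z0,z1=154,94,(10 if z is None else z),(22 if z is None else z+12)
    m=cv2.morphologyEx(m.astype(np.uint8),cv2.MORPH_OPEN,np.ones((5,5)))
    c,l,st,ce=cv2.connectedComponentsWithStats(m);m=l==np.argmax(st[1:,4])+1
    v_,u_=np.nonzero(m);P=np.stack([(u_+.5)/f-.5+x0,(v_+.5)/f-.5+y0],1)
    th=np.linspace(0,2*np.pi,72,endpoint=False);D=np.stack([np.cos(th),np.sin(th)])
    ho=(P@D).max(0)
    B=np.array([[a*L/2,b*W/2,zz] for a in(-1,1) for b in(-1,1) for zz in(z0,z1)])
    def r(q):
        c,s=np.cos(q[2]),np.sin(q[2]);X=B.copy();X[:,0]=q[0]+c*B[:,0]-s*B[:,1];X[:,1]=q[1]+s*B[:,0]+c*B[:,1]
        return (proj(n,X)@D).max(0)+q[3]-ho
    o=least_squares(r,[*p0,0],x_scale=[5,5,.05,.3],loss='soft_l1',f_scale=.3,diff_step=1e-5)
    return o.x.round(3),round(float(np.sqrt((r(o.x)**2).mean())),2)
E
sed -i 's/>4)&(H\[...,0\]<17)&(H\[...,1\]>190)&(H\[...,2\]>170/>2)\&(H[...,0]<19)\&(H[...,1]>140)\&(H[...,2]>150/' h.py
python3 - <<'E'
from h import *
S=np.load('last_scene.npz');T=np.load('last_top.npz')
L=[('scene',S['im'],(255,188,320,228),(185,125,255,180)),('top',T['im'],(220,180,260,225),(292,165,345,230))]
for n,im,bl,bc in L:
    print(n,lidpose(n,im,bl,22));print(silfit(n,im,'lid',bl,(482,139,-.4)),silfit(n,im,'case',bc,(502,-172,-.22)))
def mid(n,im,z,pts): return [ray(n,*p,z).round(1).tolist() for p in pts]
E
```

```text
scene (array([481.88978501, 139.66047388,  22.        ]), np.float64(2.7575441732102584), np.float64(115.80927844320381), array([23, 22], dtype=int32))
(array([ 4.82130e+02,  1.40007e+02, -3.88000e-01, -6.88000e-01]), 0.22) (array([ 5.03847e+02, -1.72759e+02, -2.28000e-01, -6.40000e-01]), 0.17)
top (array([480.53185599, 139.66170499,  22.        ]), np.float64(2.7507054012245535), np.float64(115.43462311365134), array([14, 14], dtype=int32))
(array([ 4.81119e+02,  1.39977e+02, -3.83000e-01, -3.26000e-01]), 0.32) (array([ 5.02400e+02, -1.74323e+02, -2.15000e-01, -9.55000e-01]), 0.19)
```

The crops confirm it: the tray lid (446,323 in the scene picture) has its spots 116 mm apart, so it is the middle one. Grasping it now.

```bash
cat >> h.py <<'E'
def down(yaw):
    c,s=np.cos(yaw),np.sin(yaw);return np.array([[c,s,0],[s,-c,0],[0,0,-1.]])
LID=(481.5,139.8,-.386);CASE=(503.1,-173.5,-.221)
def st():
    s=sensors.read_state();print('t',round(s['t'],2),'p',np.round(s['eef_pos'],1),'F',np.round(s['force'],1),'M',np.round(s['wrist_torque'],2),'w',round(s['grip_width'],1),'gf',np.round(s['grasp_force'],1),'q6',round(s['q'][5],2));return s
E
python3 - <<'E'
from h import *
for k in(0,np.pi):
    for P,z in((LID,49),(CASE,80)):
        print(k,ctrl.solve_ik([P[0],P[1],z],down(P[2]+k)))
E
```

```text
0 [ 1.09791084e-01  3.32041822e-01  1.87588917e+00 -4.44089210e-16
  9.33661661e-01  2.06658741e+00]
0 [-4.94783196e-01  3.32996179e-01  1.78872554e+00 -4.44089210e-16
  1.01987094e+00  1.29701313e+00]
3.141592653589793 [ 1.09791084e-01  3.32041822e-01  1.87588917e+00 -4.44089210e-16
  9.33661661e-01 -1.07500524e+00]
3.141592653589793 [-4.94783196e-01  3.32996179e-01  1.78872554e+00 -4.44089210e-16
  1.01987094e+00 -1.84457952e+00]
```

Run:
```python
from h import *
x,y,w=LID;R=down(w+np.pi)
ctrl.move_ptp([x,y,140],R);ctrl.gripper_to(50,40)
print('tips',ctrl.tcp_to_tips)
hit=ctrl.move_l([x,y,50],vel=60,threshold=8);print(hit);st()
if not hit:
    ctrl.gripper_to(0,45);st()
    ctrl.move_l([x,y,180],vel=120);st()
    grab('scene','g.png')
```

```text
tips 25.0
False
t 4.02 p [481.9 139.8  50.4] F [-0.7 -0.1  0.2] M [ 0.01 -0.04  0.11] w 50.2 gf 0.0 q6 -1.07
t 4.42 p [481.9 139.8  50.4] F [-0.3 -0.3  2.3] M [-0.05 -0.01  0.02] w 15.1 gf 45.0 q6 -1.08
t 5.65 p [480.7 139.7 179. ] F [-0.1  0.6 -0.7] M [-0.01  0.01  0.07] w 14.8 gf 44.5 q6 -1.08
```

Run:
```python
from h import *
x,y,w=CASE;R=down(w+np.pi)
ctrl.move_ptp([x,y,180],R);ctrl.move_l([x,y,110],vel=100);ctrl.hold(.3);s=st()
a,d=grab('scene');b,e=grab('top')
zb=s['eef_pos'][2]-40.4
print('lid z',zb)
for n,im in(('scene',a),('top',b)):
    u,v=proj(n,np.array([[x,y,zb+12]]))[0].astype(int);bx=(u-42,v-42,u+42,v+42)
    try: print(n,lidpose(n,im,bx,zb+12))
    except Exception as ex: print(ex)
    print(silfit(n,im,'lid',bx,(x,y,w),zb))
cv2.imwrite('pics/e.png',cv2.resize(a[110:190,170:270],None,fx=7,fy=7,interpolation=cv2.INTER_CUBIC)[:,:,::-1])
```

```text
t 8.05 p [ 503.5 -173.7  110.6] F [-0.4  0.3 -1.9] M [-0.03 -0.02 -0.03] w 15.0 gf 44.4 q6 -1.84
lid z 70.22887271591608
scene (array([ 504.96274536, -172.75058657,   82.22887272]), np.float64(2.9168269261134476), np.float64(116.06156398495584), array([20, 20], dtype=int32))
(array([ 5.03671e+02, -1.72603e+02, -2.23000e-01, -5.85000e-01]), 0.29)
list index out of range
(array([ 571.855, -229.009,   -0.764,   -8.705]), 3.9)
```

View pics/e.png

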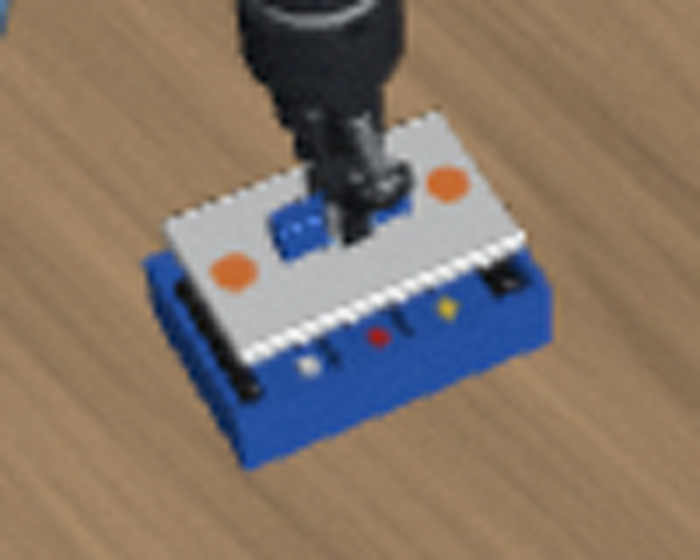

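The lid hovers level and squarely over the case. Spots are at about (235,270) and (447,185) in the crop, and the scene-camera offset is under 1 mm. Lowering it now.

Run:
```python
from h import *
x,y,w=CASE
ctrl.move_l([x,y,92],vel=60)
print(ctrl.move_l([x,y,76],vel=15,threshold=4));s=st();print('lid z',s['eef_pos'][2]-40.4)
```

```text
True
t 9.37 p [ 502.9 -173.4   80.1] F [-0.7 -0.5  3. ] M [-0.05 -0.19 -0.01] w 14.8 gf 45.2 q6 -1.84
lid z 39.68306805914877
```

Underside is at 39.7, so it is inside the opening and resting on the bars. Now pressing down while still gripped.

Run:
```python
from h import *
x,y,w=CASE
p=sensors.read_state()['eef_pos']
print(ctrl.move_l([p[0],p[1],71],vel=10,threshold=35));s=st();print('lid z',s['eef_pos'][2]-40.4)
```

```text
False
t 10.34 p [ 503.1 -173.5   73.3] F [-5.8  2.  17.5] M [ 0.34  0.77 -0.08] w 14.9 gf 47.1 q6 -1.84
lid z 32.94465361221231
```

Run:
```python
from h import *
x,y,w=CASE;c,s_=np.cos(w),np.sin(w)
ctrl.gripper_to(45);p=sensors.read_state()['eef_pos'];ctrl.move_l([p[0],p[1],130],vel=120)
ctrl.gripper_to(0,30);st()
for k in(58,-58):
    q=[x+k*c,y+k*s_]
    ctrl.move_l([*q,130],vel=150);ctrl.move_l([*q,80],vel=100)
    print(k,ctrl.move_l([*q,64],vel=12,threshold=28));st()
    ctrl.hold(.3);st()
    ctrl.move_l([*q,130],vel=120)
# clear the view
ctrl.move_ptp([420,100,260],down(w+np.pi))
a,d=grab('scene');b,e=grab('top');st()
A=cv2.resize(a[115:175,180:260],None,fx=7,fy=7,interpolation=cv2.INTER_CUBIC)
cv2.imwrite('pics/f.png',A[:,:,::-1])
X=xyz('scene',d)
for k in(58,40,-40,-58):
    z=[]
    for t in np.linspace(-35,35,15):
        if abs(t)<12 and abs(k)<45: continue
        u,v=proj('scene',np.array([[x+k*c-t*s_,y+k*s_+t*c,45.]]))[0].round().astype(int);z.append(X[v-1:v+2,u-1:u+2,2].ravel())
    z=np.concatenate(z);print(k,np.median(z).round(2),(z.std()/len(z)**.5).round(2))
for n,im in(('scene',a),('top',b)):
    u,v=proj(n,np.array([[x,y,45]]))[0].astype(int);print(lidpose(n,im,(u-42,v-42,u+42,v+42),45))
```

```text
t 11.88 p [ 502.3 -173.1  129.8] F [ 1.   0.1 -0.6] M [ 0.06  0.   -0.04] w 0.1 gf 0.0 q6 -1.84
58 True
t 14.11 p [ 559.7 -186.2   70.1] F [-0.9 -0.2  4.2] M [0.04 0.13 0.  ] w 0.0 gf 2.2 q6 -1.82
t 14.41 p [ 559.7 -186.2   70.1] F [-0.2  0.3  5.5] M [ 0.07  0.1  -0.05] w -0.4 gf 2.7 q6 -1.82
-58 True
t 17.59 p [ 446.5 -160.8   70.1] F [-0.8  0.4  4.6] M [ 0.13  0.11 -0.01] w 0.1 gf 2.6 q6 -1.88
t 17.89 p [ 446.5 -160.8   70.1] F [-1.7  1.   5.2] M [0.08 0.1  0.01] w 0.1 gf 2.6 q6 -1.88
t 19.77 p [419.9  99.  258.9] F [-1.1  0.2  0.4] M [-0.04 -0.04 -0.01] w -0.1 gf 0.0 q6 -1.32
58 43.9 0.26
40 44.14 0.31
-40 44.52 0.98
-58 44.06 0.23
(array([ 504.19228279, -172.28804809,   45.        ]), np.float64(2.920881451490723), np.float64(115.84985596002652), array([20, 17], dtype=int32))
(array([ 502.75264709, -172.89845403,   45.        ]), np.float64(2.9057480297199256), np.float64(115.24192919696317), array([14, 13], dtype=int32))
```

View pics/f.png

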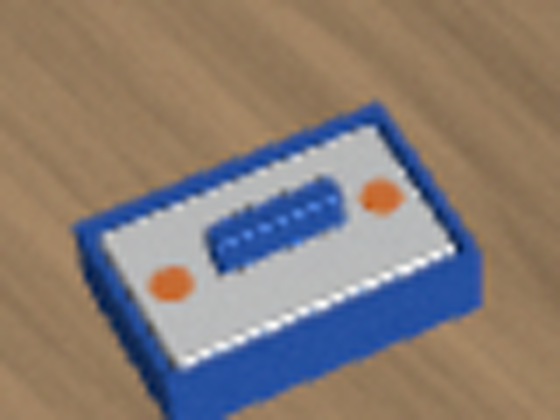

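The lid sits inside the rim, with spots at (172,284) and (381,196) in the crop. Both ends were contacted at 45.1 mm. The steady force after each contact was only about 5 N, so I'll press each end again with sustained force to confirm.

Run:
```python
from h import *
x,y,w=CASE;c,s_=np.cos(w),np.sin(w)
ctrl.move_ptp([x,y,150],down(w+np.pi))
for k in(58,-58,58):
    q=[x+k*c,y+k*s_]
    ctrl.move_l([*q,110],vel=150);ctrl.move_l([*q,74],vel=100)
    ctrl.move_l([*q,66],vel=15);ctrl.hold(.2);st()
    ctrl.move_l([*q,110],vel=120)
ctrl.move_ptp([420,100,260],down(w+np.pi))
a,d=grab('scene');grab('top','t.png');st()
cv2.imwrite('pics/z.png',cv2.resize(a,(800,600))[:,:,::-1])
```

```text
t 22.96 p [ 560.5 -186.6   70. ] F [-6.3  3.5 19.7] M [ 0.52  1.24 -0.02] w 0.2 gf 9.8 q6 -1.82
t 25.79 p [ 447.3 -161.2   69.9] F [-9.1  5.  27.9] M [0.83 1.62 0.02] w 0.0 gf 14.1 q6 -1.88
t 28.62 p [ 560.5 -186.6   70. ] F [-6.7  3.2 18.6] M [0.51 1.24 0.04] w -0.0 gf 9.7 q6 -1.82
t 30.57 p [420.4  99.2 259.3] F [ 0.8 -0.2 -0.6] M [-0.01  0.05  0.04] w 0.4 gf 0.0 q6 -1.32
```

View pics/z.png

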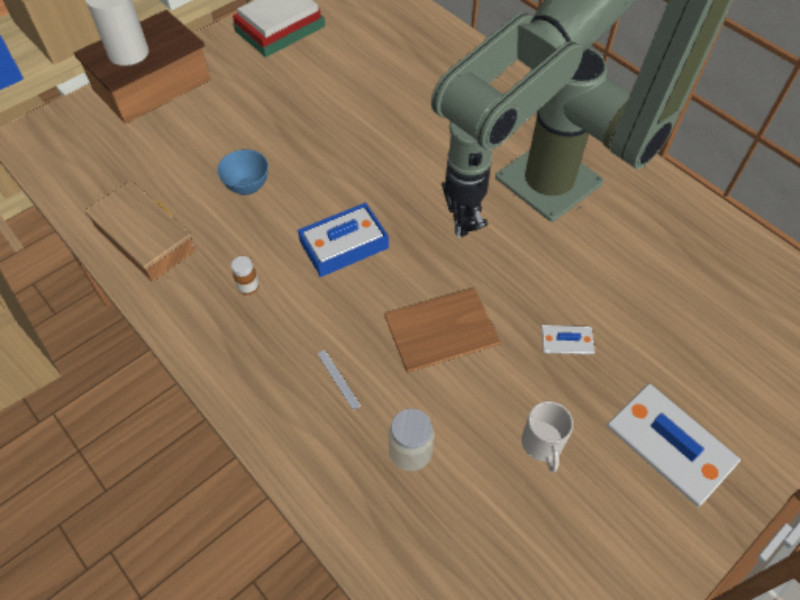

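The lid is seated in the case at (343,235), and everything else is where it was. Both ends stayed at 45 mm under about 19–28 N.

```bash
python3 -c "
from plant import ctrl
print(ctrl.finish_job())"
```

```text
the job is handed in; nothing more can be done
None
```

The middle-sized lid is on the blue pill case, pressed home and flush with the rim at both ends; I let go of it, left everything else in place, and handed the job in at about 31 s.

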